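# Press the drive pulley onto the bare longboard wheel

## Robot

A 6-joint arm with a two-finger parallel gripper is mounted at the origin on the work surface. World frame = base frame: x ahead of the robot, y to its left, z up, the work surface at z = 0. Lengths are in m, angles in rad, forces in N, time in s.
With the tool pointing down it reaches from about 0.275 to 0.75 m from the base axis. Payload 10.2 kg.
Tool frame: the origin (TCP) lies midway between the tips of the shut fingers; the grasp point (between the pads) lies 19 mm behind it (env.hold_point_z is the distance from the TCP to the grasp point, in m); z points along the fingers, y is the line along which they close (so a half turn about z gives the same grasp; the last joint's range is limited). The gripper opens to 85 mm and grips with 20 to 120 N. Pads are 22 mm wide; open, the fingers measure 114 mm over their backs; the gripper's body (76 mm by 85 mm) begins 54 mm behind the grasp point. The pads swing forward as they close: fully open they stand 13 mm farther back than shut.
Start: joints at [-1.532, 0.313, 1.498, -0, 1.331, -0.223], TCP at [0.136, -0.507, 0.231] pointing down, gripper open.
Joint ranges: [-2.94, 2.94], [-0.97, 2.17], [0.19, 2.56], [-1.23, 4.37], [0.02, 3.11], [-2.88, 2.88]. Speed limits (rad/s): [2.39, 2.39, 3.01, 3.14, 3.14, 3.14].

## Interface

Orientations are given as a unit quaternion [x, y, z, w].
In Python, from bench import env, kinematics, monitor, eyes, job gives the robot as it stands. The module is installed in compiled form; this text tells all that it offers. Calls block until the motion is done:
- env.reach(position, orientation): joint-space move of the TCP to a pose.
- env.movel(position, velocity=0.15, frame=None, guard=None): straight line of the TCP; frame=None keeps the orientation; velocity is the mean speed in m/s. With guard (N) it stops when the force on the tool has changed by that much, and returns True; else False.
- env.set_joints(angles): joint-space move.
- env.release() and env.close_gripper(effort=None): open the fingers fully, or close them until they stop; effort is the grip in N (None keeps the last).
- env.hold(seconds).
- kinematics.ik(position, orientation): joint angles nearest the present ones, or None.
- monitor.sense(): the state.
- eyes.grab_frame(name): name is "side" or "top"; returns a dict with "frame" (480x640x3 uint8, red, green, blue), "mtx" (3x3 intrinsics, pixels), "k1" (the pictures are not rectified: a ray, as slopes to the right and down, at radius r is drawn at 1 + k1 r^2 times it, then the intrinsics apply), "view" (4x4, takes a point from world to camera coordinates). Camera axes: x right, y down, z forward; pixel columns grow to the right and rows downward; lengths in m; the calibration is good to about 2 mm. A picture is of the moment at which its call begins. There is no depth.
A pose or a line that the arm cannot do raises env.MotionError and nothing moves.
- job.hand_in(): hands the job in; it is judged then, once.
The state is a dict: "clock": time; "joints": joint angles; "qvel": joint speeds; "joint_efforts": joint torques, N m; "position": TCP position; "ee_rot": TCP orientation; "contact_force": force on the tool from outside, world axes, zero at the start; "ft_torque": the same for the moment, N m; "finger_gap": opening from 0.0 (shut) to 1.0 (fully open); "gripper_force": force on a finger pad.
Only numpy, scipy, OpenCV 4.12 (cv2) and the standard library are available. Lean on these libraries where they do the work, as an engineer would, in place of code of your own. Each camera call takes 0.05 s, during which the arm holds its last target. There are 200 camera calls.

## Task

On the wheel-building table, turn the plate one click (its black upright handles are for that), so that the bare wheel comes from the left side round to the working station nearest the robot, at the red pointer, and the plate clicks in there. Then take the loose red drive pulley, lower it over the pilot pin of that wheel, turn it until its six lugs drop into the gaps between the wheel's spokes, and slide it fully home. Finish while still gripping the pulley and pressing it firmly down on the wheel (do not let go), and leave all the other things on the counter where they are.

Things in the scene. Friction and masses are not known exactly. Their poses are not given: they have to be found in the camera images.
- dial (a joint): angle in rad of the round aluminium plate (256 mm across) about its upright axis, growing anticlockwise seen from above. Starts in its click near 0, bare wheel at the left; clicks lie every 1.571 and at +1.571 the bare wheel is at the working station. A spring ball holds each click: about 10 N at a handle frees it; it turns easily in between and snaps in within 0.05 rad of a click.
- dial_axis (a point): centre of the plate's top face, on its axis; does not turn; 60 mm above the counter. Its x axis points from the working station (red pointer, steel support block under the plate) through the axis to the spring plunger on the far side: the working station lies on its -x side, the bare wheel starts on its +y side.
- handle (a point): centre of the black upright grip (18 mm diameter, 26 mm tall, top 155 mm above the counter, on a 10 mm steel stem) of the index handle that starts front left, between the bare wheel and the working station. It turns with the plate, 110 mm from the axis. Three more such handles stand a quarter turn apart, all midway between wheels. Finished wheels with red pulleys reach 134 mm.
- wheel_face (a point): centre of the bare wheel's upper face, 112 mm above the counter, 75 mm from the plate's axis, turning with it. Cream tyre 90 mm diameter, 52 mm tall, lying flat, fixed to the plate. Black core, six grey spokes 5 mm wide, flush with the face; between them six gaps, 14 to 25 mm from the centre, deeper than the lugs. Its x axis runs along the middle of one gap, the rest follow every 60 degrees.
- pilot_tip (a point): tip of the steel pilot pin at the centre of the bare wheel: 8 mm diameter with a bullet nose, standing 11 mm above the wheel's face, turning with the plate.
- pulley_center (a point): centre, half-way up, of the loose red drive pulley standing upright on its six lugs on the counter, 29 mm tall: lugs 7 mm deep at the bottom, then a flange 62 mm diameter, 2.5 mm thick, then the toothed body 56 mm diameter, 19.5 mm tall (grip across it). z is up along its axis, x points over one lug. Fully home this point is 7.5 mm above the wheel's face. About 0.13 kg.
- pulley_shoulder (a point): centre of the pulley's shoulder (underside of the flange, 7 mm above the lug tips); home, it lies on the wheel's face. A blind bore 10.4 mm wide and 12 mm deep goes up from here. Lugs 16 to 23 mm from the axis, 9 mm wide inside, 13 mm outside, one along x, the rest every 60 degrees, each under a dark screw head on the top. They have 5 degrees of play each way in the gaps.
- inline_wheel_a: bystander: small white inline skate wheel lying flat, 58 mm diameter, 24 mm tall, origin under its centre
- inline_wheel_b: bystander: small grey-brown inline skate wheel lying flat, 58 mm diameter, 24 mm tall, origin under its centre
- motor_pulley: bystander: small steel toothed pulley standing up, 25 mm diameter, 24 mm tall, origin under its centre
- skate_tool: bystander: T-shaped skate wrench lying flat, 92 mm long, 18 mm tall, black cross bar 55 mm, origin under its centre
- bearing_jar: bystander: clear jar with black cap, 52 mm diameter, 70 mm tall, origin under its centre
- wax_block: bystander: yellow block of wax, 50 x 75 x 28 mm, origin under its centre
- lace_pack: bystander: white pack with black band, 55 x 120 x 28 mm, origin under its centre
Not all that is in view belongs to the job. Leave any green look-alike of the part that bears pulley_center alone.

How it is judged:
On the way, in this order (a step that is already met when the one before it is completed fails the run):
1. the plate stands clicked in with the bare wheel at the working station (value of joint dial between 1.511 and 1.631 rad and velocity of joint dial between -0.1 and 0.1 rad/s), for 0.2 s.
2. the pulley's lugs are in the wheel's gaps and its shoulder is down on the wheel's face (z of pulley_center in the frame of wheel_face below 0.0095 m and horizontal distance between pulley_center and wheel_face below 0.003 m and angle between pulley_center's own z axis and vertical below 0.06 rad), for 0.2 s.
At the end, for the whole second after the job is handed in: Plate within 0.06 rad of the click that puts the bare wheel at the pointer; pulley upright (0.06 rad), centred on the wheel within 3 mm, shoulder within 2 mm of its face, so lugs in the gaps; the fingers hold it (over 5 N) and press it on the wheel with over 4 N through the last second (all of step 2 and value of joint dial between 1.511 and 1.631 rad and z of pulley_center in the frame of wheel_face above 0.005 m and contact force between pulley and dial above 4 N and contact force between the fingers and pulley above 5 N); the arm keeps its last pose, push and grip.
It fails at once if a bystander was moved more than 25 mm (distance of any of inline_wheel_a, inline_wheel_b, motor_pulley, skate_tool, bearing_jar, wax_block, lace_pack from where it was at the start of the episode above 0.025 m).
It also fails if it takes over 64 s, if anything falls off the work surface, if the arm or the gripper's body presses on something with over 40 N, if the wrist force passes 120 N, or if a joint passes its speed limit or range.

## Working session

There is one attempt and no reset: what is moved stays moved. The work goes in short steps, each a Python script; the robot and the scene stay as the last script left them, time stands still between calls to the robot, and variables do not carry over. Pictures are saved under pics/ and viewed, at most 10 in all, crops included, and the job is handed in when it is done.

```bash
mkdir -p pics; python3 - <<'E'
from bench import env, monitor, eyes
import cv2, numpy as np
for n in("side","top"):
    f=eyes.grab_frame(n); cv2.imwrite(f"pics/{n}0.png",f["frame"][:,:,::-1])
    print(n,f["mtx"].tolist(),f["k1"],f["view"].round(4).tolist())
    print("cam pos",(-f["view"][:3,:3].T@f["view"][:3,3]).round(3))
s=monitor.sense();print({k:(v if not hasattr(v,'round') else np.round(v,3).tolist()) for k,v in s.items()},env.hold_point_z)
E
```

```text
side [[593.3240556005491, 0.0, 328.0843619128139], [0.0, 593.3240556005491, 235.75543566428183], [0.0, 0.0, 1.0]] 0.04706567926425101 [[0.8048, -0.5936, 0.0028, -0.4188], [-0.3463, -0.4734, -0.8099, 0.2452], [0.4821, 0.6508, -0.5865, 1.2597], [0.0, 0.0, 0.0, 1.0]]
cam pos [-0.185 -0.952  0.939]
top [[472.0528726045184, 0.0, 328.74635839506516], [0.0, 472.0528726045184, 239.9630867389334], [0.0, 0.0, 1.0]] 0.001254833315109505 [[-0.0199, -0.9997, -0.0138, -0.0009], [-0.9857, 0.022, -0.1671, 0.5001], [0.1674, 0.0103, -0.9858, 1.0159], [0.0, 0.0, 0.0, 1.0]]
cam pos [ 0.323 -0.022  1.085]
{'clock': 0.1, 'joints': [-1.532, 0.313, 1.498, 0.0, 1.331, -0.223], 'qvel': [0.0, -0.0, -0.001, 0.002, 0.001, -0.0], 'joint_efforts': [0.005, -41.289, -26.014, -0.0, 0.003, -0.0], 'position': [0.136, -0.507, 0.231], 'ee_rot': [0.991, 0.131, 0.0, -0.001], 'contact_force': [0.121, 0.046, -0.427], 'ft_torque': [0.017, 0.009, -0.002], 'gripper_force': 0.0, 'finger_gap': 1.0034850794844192} 0.0187
```

View pics/top0.png

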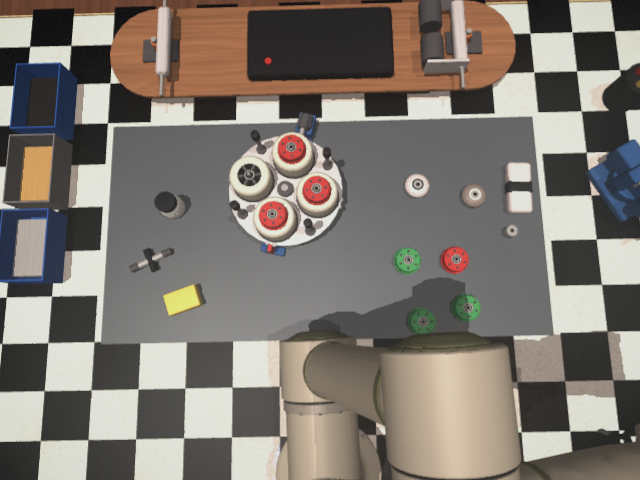

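View pics/side0.png

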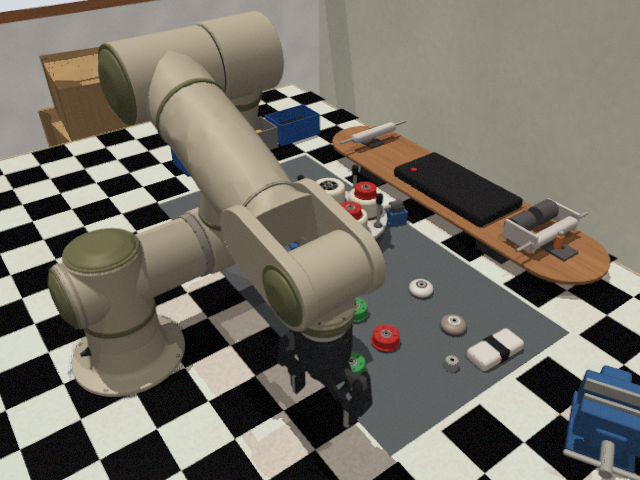

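The top view shows the loose red pulley at (455,260). Look-alikes are green at (407,260), (467,307) and (423,321), plus red pulleys on finished wheels at (292,150), (317,190) and (273,216). I choose (455,260). The bare wheel is at (250,176), the front-left handle at about (237,208) and the pointer at (273,248). In the side view the loose red pulley is at (386,337), with the arm hiding part of the scene.

```bash
cat > h.py <<'E'
from bench import env, kinematics, monitor, eyes, job
import cv2, numpy as np
from scipy.spatial.transform import Rotation as R
def ray(f,uv,z):
    K=f["mtx"]; d=np.array([f["k1"],0,0,0,0.])
    n=cv2.undistortPoints(np.array([[uv]],float),K,d)[0,0]
    V=f["view"]; c=-V[:3,:3].T@V[:3,3]; r=V[:3,:3].T@np.array([n[0],n[1],1])
    return c+r*(z-c[2])/r[2]
def proj(f,p):
    V=f["view"]; return cv2.projectPoints(np.array([p],float),cv2.Rodrigues(V[:3,:3])[0],V[:3,3],f["mtx"],np.array([f["k1"],0,0,0,0.]))[0][0,0]
def q(yaw): # tool down, tool x axis at yaw: y axis = yaw-90deg
    return (R.from_euler('z',yaw)*R.from_euler('x',np.pi)).as_quat()
def mask(f,col):
    h=cv2.cvtColor(f["frame"],cv2.COLOR_RGB2HSV)
    if col=="red": m=((h[...,0]<8)|(h[...,0]>172))&(h[...,1]>140)&(h[...,2]>70)
    return m.astype(np.uint8)*255
def blobs(m,amin=100):
    n,l,s,c=cv2.connectedComponentsWithStats(m); return [(s[i].tolist(),c[i].round(1).tolist()) for i in range(1,n) if s[i,4]>amin]
def st():
    s=monitor.sense(); print("t %.2f pos %s F %s gap %.3f gf %.1f"%(s["clock"],np.round(s["position"],4),np.round(s["contact_force"],1),s["finger_gap"],s["gripper_force"])); return s
E
python3 - <<'E'
from h import *
f=eyes.grab_frame("top")
for b in blobs(mask(f,"red")):print(b)
im=f["frame"][:,:,::-1]
a=cv2.resize(im[115:260,215:350],None,fx=4,fy=4,interpolation=cv2.INTER_CUBIC)
b=cv2.resize(im[240:280,435:475],None,fx=5,fy=5,interpolation=cv2.INTER_CUBIC)
o=np.zeros((580,740+4,3),np.uint8);o[:,:540]=a;o[:200,544:]=b
cv2.imwrite("pics/crop1.png",o)
E
```

```text
([278, 135, 28, 29, 465], [291.3, 149.4])
([303, 176, 28, 29, 474], [316.5, 190.6])
([259, 202, 29, 28, 459], [272.9, 215.7])
([441, 247, 27, 27, 456], [453.5, 259.9])
```

View pics/crop1.png

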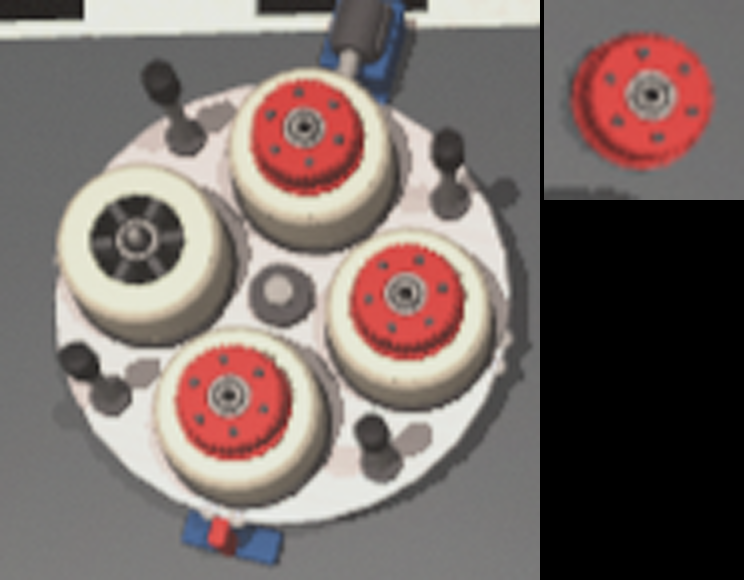

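The crop confirms it: the loose pulley is red, with its hub at (651,95) and six screw heads around it. The finished hubs are at (304,127), (405,293) and (229,395), the bare wheel is at (137,240), and the front-left grip is at (77,358).

```bash
python3 - <<'E'
from h import *
f=eyes.grab_frame("top")
A=lambda x,y:((x+.5)/4-.5+215,(y+.5)/4-.5+115)
B=lambda x,y:((x-544+.5)/5-.5+435,(y+.5)/5-.5+240)
P=[ray(f,A(*p),.134)[:2] for p in((304,127),(405,293),(229,395))]
W=ray(f,A(137,240),.112)[:2]
H=[ray(f,A(*p),.155)[:2] for p in((158,77),(448,145),(372,433),(75,358))]
c1=(P[0]+P[2]+P[1]+W)/4; c2=np.mean(H,0)
print("pulleys",np.round(P,4),"W",W.round(4),"H",np.round(H,4));print("c",c1,c2, "PW mid",(P[1]+W)/2,(P[0]+P[2])/2)
for p in P+[W]: d=p-c1;print(np.hypot(*d),np.degrees(np.arctan2(d[1],d[0])))
for p in H: d=p-c2;print("H",np.hypot(*d),np.degrees(np.arctan2(d[1],d[0])))
L=ray(f,B(651,95),.029)[:2];print("pulley",L)
for p in((643,53),(684,69),(692,111),(657,137),(617,121),(609,78)):
    d=ray(f,B(*p),.029)[:2]-L;print(np.hypot(*d),np.degrees(np.arctan2(d[1],d[0]))%60)
E
```

```text
pulleys [[0.6871 0.0643]
 [0.595  0.0122]
 [0.5427 0.1041]] W [0.6341 0.1564] H [[ 0.7082  0.1383]
 [ 0.6674 -0.0119]
 [ 0.5166  0.0292]
 [ 0.5589  0.1796]]
c [0.61469717 0.08426506] [0.6127667  0.08378867] PW mid [0.61453171 0.0843417 ] [0.61486264 0.08418841]
0.07505572036338615 -15.40768506652708
0.07466767120058056 -105.31654460365162
0.07469597468684903 164.63822409272908
0.07472896031693867 74.95922373768077
H 0.1099522327054244 29.730021844492523
H 0.1102059064716145 -60.28817693789926
H 0.11059853236557515 -150.43089877376906
H 0.10989738405271522 119.37504421761653
pulley [ 0.45334301 -0.2961649 ]
0.01926367740565929 7.017729684871237
0.01931108667845745 6.366508248873018
0.01940434307051257 6.880649806116281
0.019039537195450613 4.35916641666563
0.01960366079362886 5.569245994301795
0.020028349593244038 6.134497853081243
```

```bash
cat >> h.py <<'E'
C=np.array([.6142,.0842]); A0=np.radians(119.6); ST=np.radians(164.7)
def hp(t,z): a=A0+t; return np.array([C[0]+.11*np.cos(a),C[1]+.11*np.sin(a),z])
E
python3 - <<'E'
from h import *
for off in(0,np.pi):
  for t in np.radians([0,45,90]):
    for z in (.25,.126):
        j=kinematics.ik(hp(t,z),q(A0+t+off)); print(off,t.round(2),z,None if j is None else np.round(j,2))
L=[.4533,-.2962]
for y in range(-180,180,30):
    j=kinematics.ik([*L,.008],q(np.radians(y))); print(y,None if j is None else np.round(j,2))
for y in range(-180,180,30):
    j=kinematics.ik([.5422,.104,.12],q(np.radians(y))); print(y,None if j is None else np.round(j,2))
E
```

```text
0 0.0 0.25 [ 0.11  0.44  1.26  0.    1.43 -0.4 ]
0 0.0 0.126 [ 0.11  0.55  1.44  0.    1.16 -0.4 ]
0 0.79 0.25 [-0.01  0.29  1.48  0.    1.37 -1.31]
0 0.79 0.126 [-0.01  0.41  1.65  0.    1.08 -1.31]
0 1.57 0.25 [-0.17  0.29  1.48  0.    1.37 -2.26]
0 1.57 0.126 [-0.17  0.41  1.66  0.    1.08 -2.26]
3.141592653589793 0.0 0.25 [ 0.11  0.44  1.26 -0.    1.43  2.74]
3.141592653589793 0.0 0.126 [ 0.11  0.55  1.44 -0.    1.16  2.74]
3.141592653589793 0.79 0.25 [-0.01  0.29  1.48 -0.    1.37  1.83]
3.141592653589793 0.79 0.126 [-0.01  0.41  1.65 -0.    1.08  1.83]
3.141592653589793 1.57 0.25 [-0.17  0.29  1.48 -0.    1.37  0.89]
3.141592653589793 1.57 0.126 [-0.17  0.41  1.66 -0.    1.08  0.89]
-180 [-0.8   0.63  1.67  0.    0.84 -2.37]
-150 None
-120 [-0.8   0.63  1.67 -0.    0.84  2.87]
-90 [-0.8   0.63  1.67 -0.    0.84  2.35]
-60 [-0.8   0.63  1.67 -0.    0.84  1.82]
-30 [-0.8   0.63  1.67 -0.    0.84  1.3 ]
0 [-0.8   0.63  1.67 -0.    0.84  0.78]
30 [-0.8   0.63  1.67 -0.    0.84  0.25]
60 [-0.8   0.63  1.67 -0.    0.84 -0.27]
90 [-0.8   0.63  1.67  0.    0.84 -0.8 ]
120 [-0.8   0.63  1.67  0.    0.84 -1.32]
150 [-0.8   0.63  1.67  0.    0.84 -1.84]
-180 [-0.02  0.48  1.56  0.    1.1  -1.59]
-150 [-0.02  0.48  1.56  0.    1.1  -2.12]
-120 [-0.02  0.48  1.56  0.    1.1  -2.64]
-90 None
-60 [-0.02  0.48  1.56 -0.    1.1   2.6 ]
-30 [-0.02  0.48  1.56 -0.    1.1   2.07]
0 [-0.02  0.48  1.56 -0.    1.1   1.55]
30 [-0.02  0.48  1.56 -0.    1.1   1.02]
60 [-0.02  0.48  1.56 -0.    1.1   0.5 ]
90 [-0.02  0.48  1.56 -0.    1.1  -0.02]
120 [-0.02  0.48  1.56  0.    1.1  -0.55]
150 [-0.02  0.48  1.56  0.    1.1  -1.07]
```

```bash
python3 - <<'E'
from h import *
env.reach(hp(0,.25),q(A0)); st()
print(env.movel(hp(0,.128),velocity=.12,guard=15)); st()
env.close_gripper(effort=40); st()
for t in np.radians(np.arange(10,91,10)):
    env.movel(hp(t,.128),velocity=.06,frame=q(A0+t))
st(); env.hold(.2)
env.release(); st()
env.movel(hp(np.pi/2,.25),velocity=.2); 
env.reach([.4533,-.2962,.15],q(np.radians(36))); st()
f=eyes.grab_frame("top"); im=f["frame"][:,:,::-1]
cv2.imwrite("pics/top2.png",im)
cv2.imwrite("pics/crop2.png",cv2.resize(im[115:260,215:350],None,fx=4,fy=4,interpolation=cv2.INTER_CUBIC))
np.save("top2.npy",im)
E
```

```text
t 3.04 pos [0.5601 0.1791 0.25  ] F [0.3 0.3 0.3] gap 1.000 gf 0.0
False
t 4.21 pos [0.5603 0.1799 0.1288] F [-0.3 -0.  -0.5] gap 0.999 gf 0.0
t 4.84 pos [0.5599 0.1798 0.1282] F [-1.4 -0.4  3. ] gap 0.198 gf 39.0
t 9.04 pos [0.5185 0.0294 0.1281] F [-6.  -3.8  6.3] gap 0.193 gf 41.3
t 9.92 pos [0.5186 0.0299 0.128 ] F [-0.3  0.6 -0.3] gap 0.999 gf 0.0
t 12.73 pos [ 0.4535 -0.2959  0.15  ] F [ 0.6 -0.2  0.7] gap 1.002 gf 0.0
```

View pics/crop2.png

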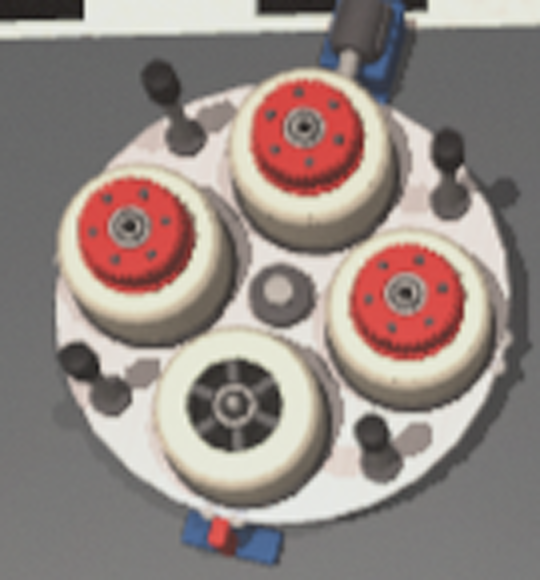

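The bare wheel is at the pointer with its pin at (235,403) in the crop, and the handles sit in their original pixels, so the plate has clicked in. Next I square up the pulley with two crossed grips, which also gives the camera-to-robot offset.

```bash
python3 - <<'E'
from h import *
L=[.4533,-.2962]
def grip(y,eff):
    print(env.movel([*L,.008],velocity=.12,guard=15,frame=q(np.radians(y)))); env.close_gripper(effort=eff); st()
grip(36,30); env.release()
env.movel([*L,.045],velocity=.15); env.reach([*L,.045],q(np.radians(126))); 
grip(126,30); env.release(); env.movel([*L,.07],velocity=.15)
env.reach([.50,.0,.30],q(np.radians(126))); st()
f=eyes.grab_frame("top"); im=f["frame"][:,:,::-1]
b=cv2.resize(im[240:280,435:475],None,fx=10,fy=10,interpolation=cv2.INTER_CUBIC)
i2=np.load("top2.npy")
a=cv2.resize(i2[200:232,257:289],None,fx=12,fy=12,interpolation=cv2.INTER_CUBIC)
o=np.zeros((400,790,3),np.uint8);o[:,:400]=b;o[:384,404:788]=a
cv2.imwrite("pics/crop3.png",o)
print(blobs(mask(f,"red")))
E
```

```text
False
t 14.53 pos [ 0.4534 -0.2963  0.0087] F [-1.7  2.4  5.1] gap 0.639 gf 30.7
False
t 17.59 pos [ 0.4536 -0.2965  0.009 ] F [-1.4  0.9  5.5] gap 0.638 gf 30.8
t 19.98 pos [ 0.4999 -0.0007  0.2989] F [0.2 0.2 0.3] gap 1.000 gf 0.0
[([235, 160, 17, 28, 228], [241.7, 172.5]), ([441, 247, 27, 26, 456], [453.4, 259.6])]
```

View pics/crop3.png

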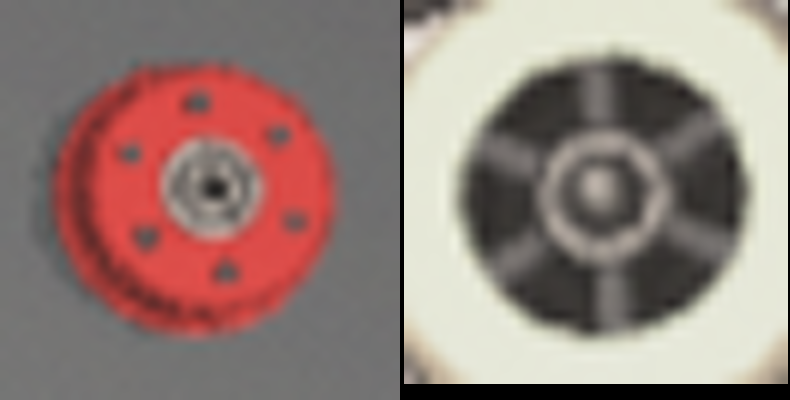

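Left crop: pulley hub at (212,187), with screws at (196,102), (277,134), (294,221), (226,271), (146,237) and (130,154). Right crop: wheel core centre about (604,196), pin tip about (600,186), and spokes at (598,92), (698,137), (702,240), (613,298), (515,262) and (508,154).

```bash
python3 - <<'E'
from h import *
f=eyes.grab_frame("top")
A=lambda x,y:((x-404+.5)/12-.5+257,(y+.5)/12-.5+200)
B=lambda x,y:((x+.5)/10-.5+435,(y+.5)/10-.5+240)
def ang(pts,fn,z,c):
    d=[ray(f,fn(*p),z)[:2]-c for p in pts]; th=np.array([np.arctan2(v[1],v[0]) for v in d])
    print(np.degrees(th).round(1)%60,[round(np.hypot(*v),4) for v in d]); return np.degrees(np.angle(np.exp(6j*th).mean())/6)%60
scr=((196,102),(277,134),(294,221),(226,271),(146,237),(130,154))
L=np.mean([ray(f,B(*p),.029)[:2] for p in scr],0)
print("pulley",L,ray(f,B(212,187),.029),"lug",ang(scr,B,.029,L))
spk=((598,92),(698,137),(702,240),(613,298),(515,262),(508,154))
W=ray(f,A(604,196),.112)[:2]; print("W",W,"pin",ray(f,A(600,186),.123),"spokes mean",np.mean([ray(f,A(*p),.112)[:2] for p in spk],0))
print("spoke",ang(spk,A,.112,W))
# dark-core ellipse
im=np.load("top2.npy"); g=cv2.resize(im[200:232,257:289],None,fx=12,fy=12,interpolation=cv2.INTER_CUBIC).max(2)
m=((g<165)*255).astype(np.uint8); cs=cv2.findContours(m,cv2.RETR_EXTERNAL,cv2.CHAIN_APPROX_NONE)[0]
for c in cs:
    if cv2.contourArea(c)>20000:
        e=cv2.fitEllipse(cv2.convexHull(c)); print(e, ray(f,A(e[0][0]+404,e[0][1]),.112))
E
```

```text
[6.6 6.8 5.4 6.  5.9 6.5] [np.float64(0.0193), np.float64(0.0193), np.float64(0.0197), np.float64(0.0192), np.float64(0.019), np.float64(0.0194)]
pulley [ 0.45429121 -0.29555001] [ 0.45414623 -0.29565702  0.029     ] lug 6.186817815755759
W [0.54227946 0.10415256] pin [0.54159688 0.10342052 0.123     ] spokes mean [0.54209211 0.10385988]
[3.2 1.7 4.3 4.9 6.3 4.8] [np.float64(0.0189), np.float64(0.0195), np.float64(0.0191), np.float64(0.0184), np.float64(0.0194), np.float64(0.0187)]
spoke 4.210349294949081
((199.9761962890625, 195.20010375976562), (283.3106689453125, 291.09075927734375), 63.88601303100586) [0.54242369 0.10415672 0.112     ]
```

Camera minus robot is about (+0.7, +0.8) mm. The lugs are at 6.2° and the gaps at 34.2° (mod 60), so I'll grasp at yaw 126° and place at 94°.

```bash
python3 - <<'E'
from h import *
L=[.4535,-.2964]; W=[.5415,.1032]
env.reach([*L,.07],q(np.radians(126)))
env.movel([*L,.008],velocity=.12,guard=15); env.close_gripper(effort=60); a=st()
env.movel([*L,.20],velocity=.2)
env.reach([*W,.20],q(np.radians(94)))
env.movel([*W,.135],velocity=.1); env.hold(.2); st()
print(env.movel([*W,.1215],velocity=.02,guard=6)); st()
f=eyes.grab_frame("side"); im=f["frame"][:,:,::-1]
u=proj(f,[*W,.12]).astype(int); print(u)
cv2.imwrite("pics/s4.png",cv2.resize(im[u[1]-50:u[1]+40,u[0]-60:u[0]+60],None,fx=6,fy=6,interpolation=cv2.INTER_CUBIC))
E
```

```text
t 22.57 pos [ 0.4538 -0.2967  0.0093] F [-2.1  2.4  8.6] gap 0.626 gf 61.7
t 26.20 pos [0.5418 0.1032 0.1356] F [-0.5  0.1 -0.9] gap 0.631 gf 63.2
False
t 27.02 pos [0.5416 0.1032 0.1216] F [ 0.7 -0.1 -1.5] gap 0.629 gf 63.2
[310 201]
```

It went 4 mm past the pin tip height with no contact, so the pin is in the bore. Continuing down under guard.

```bash
python3 - <<'E'
from h import *
W=[.5415,.1032]
print(env.movel([*W,.1115],velocity=.02,guard=10)); s=st(); print(s["ft_torque"].round(2))
E
```

```text
True
t 27.49 pos [0.5415 0.1032 0.1143] F [-2.  -0.1  5.5] gap 0.627 gf 63.7
[0.01 0.22 0.02]
```

The stop is at the home height (0.114; riding on the spokes would have stopped it at 0.121). Now I press and check.

```bash
python3 - <<'E'
from h import *
W=[.5415,.1032]
print(env.movel([*W,.1085],velocity=.01,guard=15)); st(); env.hold(.8); s=st(); print(s["ft_torque"].round(2))
f=eyes.grab_frame("side"); im=f["frame"][:,:,::-1]
u=proj(f,[*W,.12]).astype(int)
cv2.imwrite("pics/s5.png",cv2.resize(im[u[1]-50:u[1]+40,u[0]-60:u[0]+60],None,fx=6,fy=6,interpolation=cv2.INTER_CUBIC))
E
```

```text
True
t 27.77 pos [0.5415 0.1032 0.1143] F [-1.4 -0.1  4.6] gap 0.631 gf 63.8
t 28.57 pos [0.5416 0.1032 0.1143] F [-0.9  0.2  4.7] gap 0.630 gf 63.8
[-0.01  0.24  0.03]
```

View pics/s5.png

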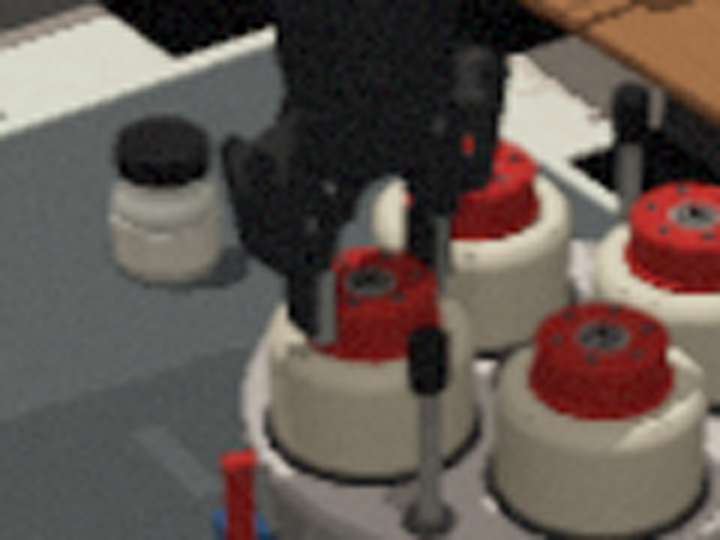

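The pulley sits flush on the wheel like the finished ones, at about (380,310). The push is only about 5 N, so I add some in small steps.

```bash
python3 - <<'E'
from h import *
W=[.5415,.1032]; 
for z in np.arange(.1140,.1080,-.0005):
    env.movel([*W,z],velocity=.01); env.hold(.2); s=st()
    if s["contact_force"][2]>17: break
env.hold(.5); st()
E
```

```text
t 29.07 pos [0.5415 0.1032 0.1143] F [-2.8  0.4  5.5] gap 0.630 gf 63.8
t 29.52 pos [0.5416 0.1032 0.1143] F [-4.1 -0.1  9.4] gap 0.634 gf 64.3
t 29.97 pos [0.5416 0.1032 0.1142] F [-5.6  0.1 13.7] gap 0.630 gf 64.5
t 30.42 pos [0.5416 0.1032 0.1142] F [-7.6 -0.3 18.5] gap 0.625 gf 64.9
t 30.92 pos [0.5416 0.1032 0.1142] F [-8.  -0.1 17. ] gap 0.634 gf 64.9
```

```bash
python3 - <<'E'
from h import *
print(job.hand_in()); st()
E
```

```text
the job is handed in; nothing more can be done
None
the job is handed in; nothing more can be done
```

I turned the plate one click so the bare wheel stands at the red pointer. The red pulley is fully home in the wheel's gaps, still gripped at about 65 N and pressed down with about 17 N. I handed the job in at about 31 s; no verdict was shown.

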